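# Level the kitchen balance

### The arm

A 6-joint arm with a two-finger parallel gripper is mounted at the origin on the work surface; the furniture and walls round the work are solid. World frame = base frame: x ahead of the robot, y to its left, z up, the work surface at z = 0. Lengths are in mm, angles in rad, forces in N, time in s.
With the tool pointing down it reaches from about 275 to 750 mm from the base axis. Payload 10.2 kg.
Tool frame: the origin (TCP) lies midway between the tips of the shut fingers; the grasp point (between the pads) lies 19 mm behind it; z points along the fingers, y is the line along which they close (so a half turn about z gives the same grasp; the last joint's range is limited). The gripper opens to 88 mm and grips with 3 to 60 N. Pads are 18 mm wide; open, the fingers measure 123 mm over their backs; the gripper's body (75 mm by 187 mm) begins 45 mm behind the grasp point.
Start: joints at [-1.553, 0.313, 1.498, -0, 1.331, -0.223], TCP at [125.188, -509.862, 238.72] pointing down, gripper open.
Joint ranges: [-2.94, 2.94], [-0.97, 2.17], [0.19, 2.56], [-1.23, 4.37], [0.02, 3.11], [-2.88, 2.88]. Speed limits (rad/s): [2.39, 2.39, 3.01, 3.14, 3.14, 3.14].

### API

Orientations are given as a rotation vector (axis times angle).
In Python, from rig import manip gives the robot as it stands. Calls block until the motion is done:
- manip.reach(position, orientation): joint-space move of the TCP to a pose.
- manip.move_linear(position, rotation=None, max_speed=150, guard=None): straight line of the TCP; rotation=None keeps the orientation; max_speed is the mean speed in mm/s. With guard (N) it stops when the force on the tool has changed by that much, and returns True; else False.
- manip.move_j(angles): joint-space move.
- manip.gripper_to(opening, grasp_force=None): finger opening in mm; grasp_force is the grip in N (None keeps the last); returns when the fingers have stopped.
- manip.dwell(seconds).
- manip.inverse_kinematics(position, orientation): joint angles nearest the present ones, or None.
- manip.sense(): the state.
- manip.get_image(name): name is "scene" or "side" or "wrist"; returns a dict with "image" (400x640x3 uint8, red, green, blue), "depth" (400x640 float32, mm along the optical axis (not along the pixel's ray), 0 where there is no reading), "fx", "fy", "cx", "cy" (pixels), "rvec" (rotation vector, rad) and "tvec" (3), from world to camera coordinates, as OpenCV has them. Camera axes: x right, y down, z forward; pixel columns grow to the right and rows downward; lengths in mm; the calibration is good to about 2 mm. A picture is of the moment at which its call begins.
A pose or a line that the arm cannot do raises manip.PlanningError and nothing moves.
- manip.close_job(): hands the job in; it is judged then, once.
The state is a dict: "clock": time; "joints": joint angles; "joint_velocities": joint speeds; "tau": joint torques, N m; "tcp_pos": TCP position; "ee_rot": TCP orientation; "ft_force": force on the tool from outside, world axes, zero at the start; "moment": the same for the moment, N m; "width": finger opening in mm; "grip_force": force on a finger pad.
Only numpy, scipy, OpenCV 4.12 (cv2) and the standard library are available. Lean on these libraries where they do the work, as an engineer would, in place of code of your own. Each camera call takes 0.05 s, during which the arm holds its last target. There are 200 camera calls.

### The job

The two-pan balance hangs down on the side with the green-lidded tub. Move the one spice jar that stands beside the tub over to the other pan, so that both pans sit level with the tub alone on one side and both jars and the steel cutter on the other. Set the jar down upright rather than dropping it, and leave the green-lidded tub, the cutter, the other jar and the pink tub on the worktop where they are.

Things in the scene. Friction and masses are not known exactly. Their poses are not given: they have to be found in the camera images.
- left_pan_top (a point): Left pan of the balance, stainless, flat, 212 mm (x) by 94 mm (y), rim 6 mm high, 3 mm wide. The point is the centre of its upper face: x along the pan's long side away from the robot, y along the beam to the robot's left, z up. Height 64 mm when level, 54 mm fully down, 74 mm fully up; the pan stays horizontal.
- right_pan_top (a point): Right pan of the balance, stainless, flat, 212 mm (x) by 94 mm (y), rim 6 mm high, 3 mm wide. The point is the centre of its upper face: x along the pan's long side away from the robot, y along the beam to the robot's left, z up. Height 64 mm when level, 54 mm fully down, 74 mm fully up; the pan stays horizontal.
- balance: Low grey two-pan balance, fixed; base 130 by 250 mm, origin under its centre, axes as the pans'. Pan centres 100 mm to either side (y). One pan rises as the other sinks; a weak spring centres it: 110 g of difference brings it to its stop, equal loads bring it level. In the middle a post with a white dial and red needle, 36 mm wide, 130 mm high.
- red_jar: Glass spice jar with a red screw cap, contents orange-brown: upright, 44 mm in diameter, 107 mm tall, 110 g. Origin at the centre of its underside, z up. It stands at the far end of one of the pans, about 65 mm beyond the pan's centre; the middle of each pan is free.
- black_jar: Glass spice jar with a black screw cap, contents green: upright, 44 mm in diameter, 107 mm tall, 110 g. Origin at the centre of its underside, z up. It stands at the far end of one of the pans, about 65 mm beyond the pan's centre; the middle of each pan is free.
- tub: Small pale green tub with a dark green snap lid, 67 mm in diameter, 67 mm tall, 250 g: as much as both jars and the cutter together. It stands at the near end of one pan, about 65 mm short of the pan's centre; origin at the centre of its underside, z up.
- cutter: Round steel pastry cutter (open ring), 46 mm in diameter, 30 mm tall, 30 g. It stands at the near end of the pan without the tub, about 65 mm short of the pan's centre; origin at the centre of its underside, z up.
- pink_tub: Bystander: pink-brown tub with a white lid, 67 mm in diameter and tall, on the worktop to the right of the balance. Origin at the centre of its underside.
There are look-alikes about, which are no part of the job. What is shaped like the black_jar but blue or purple is not meant.

How it is judged:
By the outcome, as a careful person would: the job done as asked, in the order asked, and still so for the second after the job is handed in, with the robot touching nothing.
It also fails if it takes over 40 s, if anything falls off the work surface, if the arm or the gripper's body presses on something with over 40 N, if the wrist force passes 120 N, or if a joint passes its speed limit or range.

## Working session

There is one attempt and no reset: what is moved stays moved. The work goes in short steps, each a Python script; the robot and the scene stay as the last script left them, time stands still between calls to the robot, and variables do not carry over. Pictures are saved under pics/ and viewed, at most 10 in all, crops included, and the job is handed in when it is done.

```bash
mkdir -p pics; cat > h.py <<'E'
import numpy as np, cv2
from rig import manip
def snap(n,f):
    d=manip.get_image(n); cv2.imwrite(f'pics/{f}.png',d['image'][:,:,::-1]); np.savez(f'{f}.npz',**d); return d
def pts(d):
    R=cv2.Rodrigues(np.array(d['rvec'],float))[0]; t=np.array(d['tvec'],float).ravel()
    v,u=np.mgrid[:400,:640]; z=d['depth'].astype(float)
    c=np.stack([(u-d['cx'])/d['fx']*z,(v-d['cy'])/d['fy']*z,z],-1)
    return (c-t)@R
E
python3 - <<'E'
from h import *
a=snap('scene','s1');b=snap('side','d1')
for d in(a,b): print(d['fx'],-cv2.Rodrigues(np.array(d['rvec'],float))[0].T@np.array(d['tvec'],float).ravel())
cv2.imwrite('pics/both1.png',cv2.resize(np.vstack([a['image'],b['image']])[:,:,::-1],(480,600)))
E
```

```text
437.610782562735 [-134.77592073  476.75287385  684.27521127]
463.83573378601915 [ 315.40442162 -617.09605645  595.51242999]
```

View pics/s1.png

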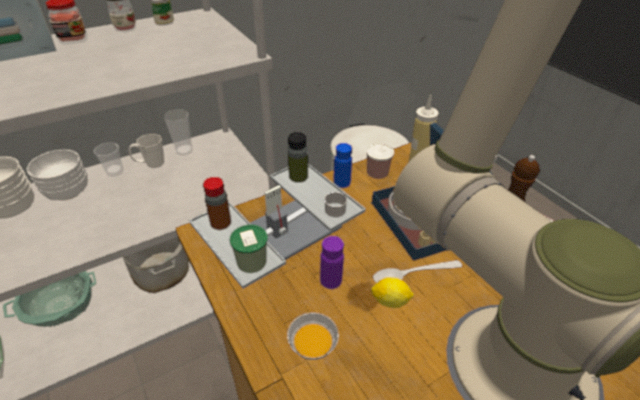

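View pics/d1.png

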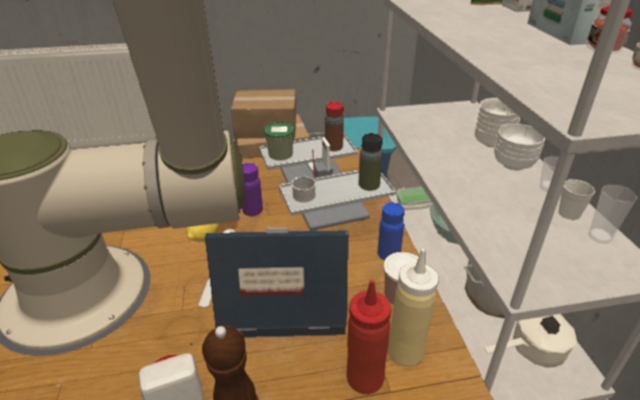

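Scene: the green tub (250,250) and red-capped jar (215,205) share the left pan. The right pan holds the black-capped jar (298,158) and the cutter (336,204). The post is at (275,210). So the red jar goes to the middle of the right pan, and next I locate everything.

```bash
python3 - <<'E'
from h import *
for f in('s1','d1'):
    d=dict(np.load(f+'.npz')); P=pts(d); hsv=cv2.cvtColor(d['image'],cv2.COLOR_RGB2HSV); H,S,V=cv2.split(hsv); ok=d['depth']>0
    win=(P[...,0]>250)&(P[...,0]<900)&(P[...,1]>-150)&(P[...,1]<420)&ok
    def rep(n,m):
        m=m&win
        q=P[m]
        if len(q)<8: print(f,n,'none');return
        hi=np.percentile(q[:,2],97); t=q[q[:,2]>hi-6]
        print(f,n,len(q),'ztop %.0f'%hi,'top centre',((t.max(0)+t.min(0))/2).round(),'median',np.median(t,0).round())
    Z=P[...,2]
    rep('red',((H<6)|(H>174))&(S>170)&(Z>130)&(Z<200))
    rep('black',(V<60)&(Z>140)&(Z<200))
    rep('greenlid',(H>50)&(H<85)&(S>100)&(Z>90)&(Z<150))
    # pan: grey, z band
    pm=win&(S<50)&(Z>48)&(Z<82)
    n,l,st,_=cv2.connectedComponentsWithStats(pm.astype(np.uint8))
    for i in range(1,n):
        if st[i,4]>250:
            q=P[l==i]; r=cv2.minAreaRect(q[:,:2].astype(np.float32)); print(f,'pan',st[i],'z',np.median(q[:,2]).round(1),[np.round(x,1) for x in r])
    # tall stuff near
    m=ok&(P[...,0]>350)&(P[...,0]<950)&(abs(P[...,1]-100)<350)&(Z>185)&(Z<800)
    q=P[m]
    for y in range(-250,450,100):
        k=q[abs(q[:,1]-y)<50]
        if len(k): print(f,'tall y',y,len(k),'xmin',np.percentile(k[:,0],[0,2,10]).round(),'z',np.percentile(k[:,2],[1,50,99]).round())
E
```

```text
s1 red 295 ztop 162 top centre [511. 319. 160.] median [510. 319. 160.]
s1 black 357 ztop 181 top centre [481.  -5. 181.] median [541. 122. 180.]
s1 greenlid 501 ztop 122 top centre [384. 307. 120.] median [383. 309. 120.]
s1 pan [367 144  26  17 367] z 65.0 [array([ 542.7, -104.3]), array([61.2, 68.9]), np.float64(52.6)]
s1 pan [ 271  164   94   68 2245] z 74.2 [array([477.5, 114.4]), array([214.1,  95.8]), np.float64(7.8)]
s1 pan [ 189  202   96   86 2216] z 54.4 [array([451.1, 312.2]), array([216.8,  95. ]), np.float64(7.7)]
s1 tall y -250 25 xmin [512. 512. 513.] z [186. 192. 202.]
s1 tall y -150 85 xmin [392. 394. 399.] z [185. 189. 191.]
s1 tall y 50 1023 xmin [875. 877. 880.] z [186. 212. 343.]
s1 tall y 150 669 xmin [875. 877. 879.] z [186. 199. 201.]
s1 tall y 250 740 xmin [874. 877. 879.] z [186. 199. 201.]
s1 tall y 350 825 xmin [875. 877. 879.] z [186. 199. 201.]
d1 red 111 ztop 161 top centre [514. 318. 159.] median [514. 315. 160.]
d1 black 3396 ztop 188 top centre [395. -24. 191.] median [ 319. -136.  186.]
d1 greenlid 32 ztop 120 top centre [391. 307. 118.] median [409. 300. 119.]
d1 pan [330 134  27  25 278] z 54.5 [array([524.6, 318.3]), array([66. , 90.2]), np.float64(7.5)]
d1 pan [ 259  136  137   78 3726] z 73.2 [array([464.4, 214.5]), array([213.2, 298.4]), np.float64(8.2)]
d1 pan [384 253  34  28 520] z 65.1 [array([536.6, -95.4]), array([67.3, 41.3]), np.float64(38.6)]
d1 tall y -250 111 xmin [439. 439. 441.] z [185. 193. 202.]
d1 tall y -150 550 xmin [350. 351. 356.] z [185. 188. 194.]
d1 tall y 50 3331 xmin [878. 880. 886.] z [186. 281. 430.]
d1 tall y 150 927 xmin [877. 879. 880.] z [185. 199. 201.]
d1 tall y 250 730 xmin [878. 879. 880.] z [186. 199. 201.]
d1 tall y 350 573 xmin [878. 879. 881.] z [186. 199. 201.]
```

```bash
cat >> h.py <<'E'
from scipy.spatial.transform import Rotation as Ro
A=np.radians(7.75)
def rot(s=1):
    y=s*np.array([-np.sin(A),np.cos(A),0]); z=np.array([0,0,-1.]); return Ro.from_matrix(np.c_[np.cross(y,z),y,z]).as_rotvec()
E
python3 - <<'E'
from h import *
s=manip.sense(); p=np.array(s['tcp_pos'])
J={k:manip.inverse_kinematics([512,318.5,270],rot(k)) for k in(1,-1)}; print(J)
k=min((k for k in J if J[k] is not None),key=lambda k:abs(J[k][5]-s['joints'][5]))
np.save('k.npy',k)
manip.move_linear(p+[0,0,100],max_speed=200)
manip.reach([512,318.5,270],rot(k))
manip.gripper_to(75)
print(manip.move_linear([512,318.5,105],max_speed=120,guard=8))
manip.gripper_to(30,20)
s=manip.sense();print(s['clock'],s['tcp_pos'],s['width'],s['grip_force'],s['ft_force'])
snap('scene','s2')
E
```

```text
{1: array([ 3.62398453e-01,  4.71242544e-01,  1.18934776e+00, -4.44089210e-16,
        1.48100235e+00, -1.34366089e+00]), -1: array([0.36239845, 0.47124254, 1.18934776, 0.        , 1.48100235,
       1.79793176])}
False
6.4667 [512.03806895 318.53820832 105.06842206] 42.49431496375389 19.952111488310038 [ 0.12120497  0.48744814 -0.08519472]
```

View pics/s2.png

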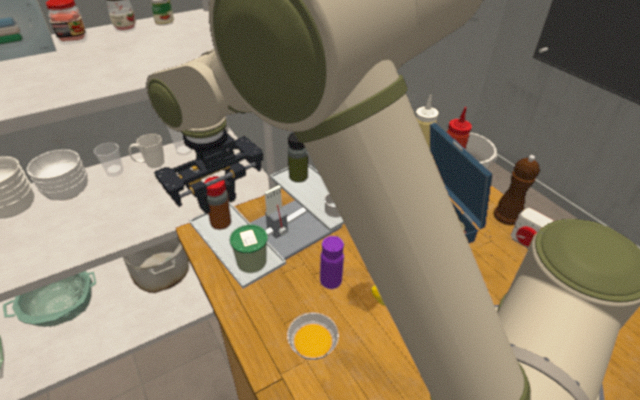

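The jar (218,205) is between the fingers, and the tub (250,245) and black jar (298,158) haven't moved. I'll lift it and carry it over.

```bash
python3 - <<'E'
from h import *
manip.move_linear([512,318.5,240],max_speed=120)
s=manip.sense();print(s['clock'],s['width'],s['ft_force'])
manip.move_linear([477.5,115,240],max_speed=120)
manip.dwell(.2)
s=manip.sense();print(s['clock'],s['width'],s['ft_force'])
manip.move_linear([477.5,115,135],max_speed=100)
print(manip.move_linear([477.5,115,115.5],max_speed=20,guard=5))
manip.dwell(.3)
s=manip.sense();print(s['clock'],s['tcp_pos'],s['width'],s['ft_force'])
snap('scene','s3');d=snap('side','d3')
E
```

```text
7.7917 43.012906884616484 [ 0.88872199  0.01708853 -1.16494669]
9.8583 42.83397151206882 [ 0.71397529  0.13774738 -0.59623717]
False
12.4833 [477.50923929 115.01202277 115.55089737] 42.832492631638715 [ 1.03882894 -0.1202996  -0.18668376]
```

View pics/d3.png

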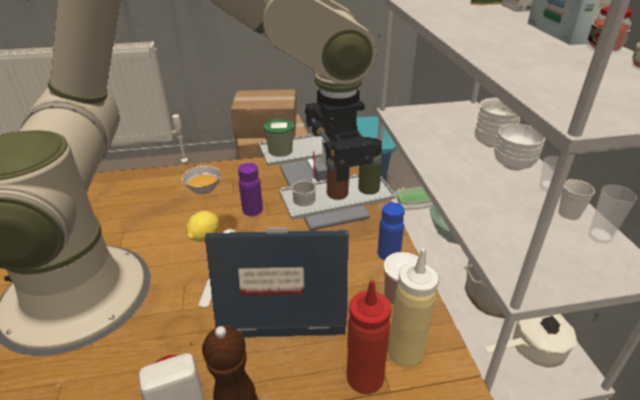

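The red jar (338,180) stands upright between the cutter (304,193) and the black jar (370,175). I'll check the pan heights before letting go.

```bash
cat >> h.py <<'E'
def pans(d):
    P=pts(d); S=cv2.cvtColor(d['image'],cv2.COLOR_RGB2HSV)[...,1]
    e=np.array([np.cos(A),np.sin(A)]); n=np.array([-e[1],e[0]])
    for nm,c in(('L',[451,312.5]),('R',[477.5,114.5])):
        q=P[...,:2]-c; m=(abs(q@e)<98)&(abs(q@n)<38)&(S<50)&(P[...,2]>45)&(P[...,2]<80)&(d['depth']>0)
        print(nm,m.sum(),np.median(P[m][:,2]).round(1))
E
python3 - <<'E'
from h import *
for f in('s3','d3'): pans(dict(np.load(f+'.npz')))
E
```

```text
L 1710 63.5
R 1255 64.7
L 647 63.2
R 1412 64.4
```

```bash
python3 - <<'E'
from h import *
manip.move_linear([477.5,115,115.0],max_speed=10)
manip.gripper_to(62)
manip.dwell(.3)
manip.move_linear([477.5,115,260],max_speed=100)
manip.move_linear([400,-60,300],max_speed=200)
manip.dwell(1.0)
a=snap('scene','s4');b=snap('side','d4');pans(a);pans(b)
s=manip.sense();print(s['clock'],s['width'],s['ft_force'])
E
```

```text
L 1709 64.0
R 1261 64.3
L 686 63.7
R 1407 63.9
17.4333 61.80996057854385 [ 0.19718151  0.07944563 -0.65492381]
```

View pics/d4.png

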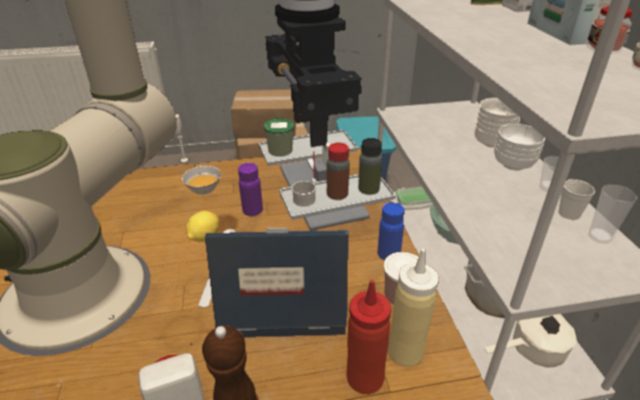

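View pics/s4.png

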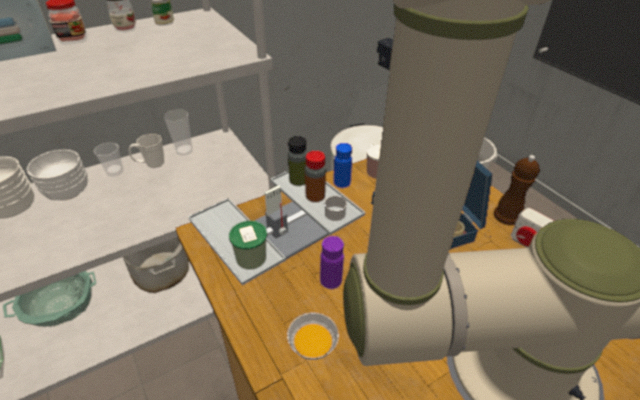

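Both views show the red jar upright in the middle of the right pan (338,172 side; 315,177 scene). Both pans read about 64 mm, so the balance is level, and the tub, cutter, black jar and pink tub haven't moved.

```bash
python3 -c "
from rig import manip
print(manip.close_job())"
```

```text
the job is handed in; nothing more can be done
None
```

The red jar now stands upright in the middle of the right pan, both pans read level at about 64 mm, nothing else was moved, and the job was handed in at about 17 s.

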